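# Unlock the pit table's battery safe and slide it open

## Robot

A 6-joint arm with a two-finger parallel gripper is mounted at the origin on the work surface. World frame = base frame: x ahead of the robot, y to its left, z up, the work surface at z = 0. Lengths are in mm, angles in rad, forces in N, time in s.
With the tool pointing down it reaches from about 350 to 875 mm from the base axis. Payload 4.2 kg.
Tool frame: the origin (TCP) lies midway between the tips of the shut fingers; the grasp point (between the pads) lies 19 mm behind it (arm.tcp_to_grasp is the distance from the TCP to the grasp point, in mm); z points along the fingers, y is the line along which they close (so a half turn about z gives the same grasp; the last joint's range is limited). The gripper opens to 85 mm and grips with 20 to 120 N. Pads are 22 mm wide; open, the fingers measure 114 mm over their backs; the gripper's body (76 mm by 85 mm) begins 54 mm behind the grasp point. The pads swing forward as they close: fully open they stand 13 mm farther back than shut.
Start: joints at [-0.917, 0.385, 0.008, 0, -1.194, -0.259], TCP at [240.403, -576.893, 231.312] pointing down, gripper open.
Joint ranges: [-3.14, 3.14], [-1.21, 2.06], [-1.07, 1.41], [-3.16, 2.05], [-2.99, -0.16], [-3.1, 3.1]. Speed limits (rad/s): [2.79, 2.79, 3.14, 3.14, 3.14, 3.14].

## Interface

Orientations are given as a unit quaternion [x, y, z, w].
In Python, from bench import arm gives the robot as it stands.
- The arm moves only by the tool arm_command, never from a script. Its argument "rows" is a list of rows, each a list of 2 entries, a list of its own where there are three numbers: the shift along the tool's x, y, z as a fraction of full scale, then the turn, a rotation vector about the tool's x, y, z as a fraction of full scale. In form: [[[x, y, z], [wx, wy, wz]], ...]. A call has 1 to 5 rows; each row is the pose to reach, as a shift and turn from the pose commanded when the call began, along the tool's axes at that moment, turning the shorter way round; what a row does not reach only later rows make up. Full scale, the value 1, is 0.25 m for a shift and 180 degrees for a turn. A row lasts 1/10 s, in which the tool goes at most 50 mm and 8.59 degrees, less where a joint would pass 70% of its speed; a pose out of reach is approached as far as the arm can. A call with a number of a shift or a turn outside -1 to 1 is refused whole. A call with a gripper value outside its range is refused whole. "grip" is the opening, from 0 (shut) to 1 (fully open), set as the call begins (left out, the last holds). The fingers move at their own pace and stop on an object; the grip force is fixed at half the most. Time passes only in rows, so rows that repeat a pose let the fingers close. It gives the time, the measured TCP pose, the force, the opening and the grip force at its end, in the units of the state.
- arm.read_state(): the state, without advancing time (a new reading comes with each control period).
- arm.get_image(name): name is "scene" or "top" or "wrist"; returns (picture, depth): 384x512x3 uint8, blue, green, red; 384x512 float32, mm along the optical axis (not along the pixel's ray), 0 where there is no reading.
- arm.camera_info(name): a dict with "fx", "fy", "cx", "cy" (pixels), "extrinsics" (4x4, takes a point from camera to world coordinates). Camera axes: x right, y down, z forward; pixel columns grow to the right and rows downward; lengths in mm; the calibration is good to about 2 mm. A picture is of the moment at which its call begins: read the wrist's pose just before it. camera_info takes no time and is no camera call; for the wrist camera it gives the pose at the moment of the call.
- arm.job_done(): hands the job in; it is judged then, once.
Trained networks look in the newest picture that a camera, given by its name, has taken for a name from the list of things; names that differ only in an ending like _2 or _b are one class to them, and where a whole thing is asked for, a point or a joint stands for the part that bears it (a point fixed in the world has none). Each returns a list of dicts, best first, with "score" (0 to 1); they miss things now and then, are a little off and sometimes report something else, mostly with a low value. They report only what shows in the picture. A call takes as long as a camera call.
- arm.spot_in(camera, query): "position" ([column, row] in pixels, amid what is visible of it).
The state is a dict: "clock": time; "joints": joint angles; "joint_vel": joint speeds; "joint_efforts": joint torques, N m; "position": TCP position; "ee_rot": TCP orientation; "contact_force": force on the tool from outside, world axes, zero at the start; "wrist_torque": the same for the moment, N m; "gripper_width": finger opening in mm; "grasp_force": force on a finger pad.
Only numpy, scipy, OpenCV 4.12 (cv2) and the standard library are available. Lean on these libraries where they do the work, as an engineer would, in place of code of your own. Each camera call takes 0.05 s, during which the arm holds its last target. There are 200 camera calls.

## Task

Take the yellow key from the tool stand, put it in the lock of the grey battery safe and feel for the core by turning the key gently back and forth, without forcing it, until it drops in; then turn it counter-clockwise until the cover is unlocked. Slide the cover fully open and leave the key upright in the lock, without disturbing the other things on the table.

Things in the scene. Friction and masses are not known exactly. Their poses are not given: they have to be found in the camera images.
- key_grip (a point): centre of the key's yellow bow, a plate 44 mm wide (key x), 12 mm thick (key y), 30 mm high (key z). The key is 85 mm tall, 60 to 120 g, and stands upright (z up), loose, in one of the stand's three holes; the bow is then 85 mm above the table.
- key_tip (a point): middle of the underside of the key's blade, on the key's axis, 70 mm below the centre of the bow; same axes. The blade is 18 mm (x) by 7 mm (y), 10 mm high, alike after half a turn; above it a round nose 21 mm wide up to 26 mm above the tip, then a 10 mm round shaft up to the bow
- stand: fixed wooden tool stand 190 (x) x 50 (y) x 50 (z) mm, origin under its centre; holes 25 mm wide and 35 mm deep in a row along x, 60 mm apart, with the key and two drivers in any order; the bow stands within 0.4 rad of the row's line
- safe: fixed grey battery safe 140 (x) x 300 (y) x 90 (z) mm, origin under its centre. The lock is on top at its -y end, the opening with its sliding cover in the middle, a closed deck at +y; low rails 7 mm high run along both long edges.
- lock_mouth (a point): centre of the mouth of the lock, a dark block 46 x 46 x 12 mm on the safe's top with a vertical bore 24 mm wide, 30 mm at its chamfered rim; axes as the safe. Key pressed on the core but not in its slot: its tip is 12 to 16 mm below the mouth; dropped into the slot: 22 mm, with 0.1 to 0.2 rad of play either way.
- lock_core (a point): centre of the core's face in the bore, 12 mm below the mouth; axes as the safe. The core yields 3 mm on a spring (4 to 6 N). A slot 9 mm wide, 13 mm deep crosses it along the safe's x, but turned by a hidden angle of up to 0.75 rad either way. It takes 0.12 N m (a hard-pressed key can drag it along); counter-clockwise from above it frees the cover at 1.1 rad from the safe's x, stops at 1.5 and stays.
- cover_handle (a point): centre of the cover's orange upright handle, a bar 60 (safe x) x 12 (safe y) x 30 mm, standing on the cover, whose top is 15 mm lower; 105 mm from the lock's axis when shut; axes as the safe
- cover (a joint): travel of the aluminium cover along the safe's +y, away from the lock, m: 0 shut, 0.105 fully open at its stop. Needs about 2 N; cannot move more than a few mm while locked.
- driver_a: blue socket driver, 100 mm tall, 21 mm wide, standing in the stand, its handle top 115 mm above the table; origin at its foot; leave alone
- driver_b: red socket driver, like the blue one; leave alone
- oil: small oil bottle with a red cap, 34 mm wide, 110 mm tall, origin at its foot; leave alone
- wheel: spare wheel lying flat, 64 mm wide, 26 mm high, origin under it; leave alone
- pack: grey battery pack with a blue band, 46 x 130 x 26 mm, long along its y, origin under it; leave alone
- jar: small jar, 48 mm wide, 60 mm high, origin under it; leave alone
- damper: purple spring damper lying on the table, 85 mm long, 24 mm high, origin under it; leave alone
- spray: green spray can with a white cap, 44 mm wide, 150 mm tall, standing between the stand and the safe's lock end, origin under it; leave alone

How it is judged (in metres and radians):
On the way, in this order (a step that is already met when the one before it is completed fails the run):
1. the key's blade has dropped into the core while the cover is still shut (z of key_tip in the frame of lock_mouth below -0.0185 m and horizontal distance between key_tip and lock_mouth below 0.005 m and value of joint cover below 0.02 m), for 0.2 s.
2. the cover is fully open (value of joint cover above 0.095 m), for 0.2 s.
At the end, for the whole second after the job is handed in: The cover is open by at least 95 of its 105 mm, and the key stands in the lock at rest, its tip at least 18.5 mm below the mouth and within 5 mm of its axis, upright within 0.2 rad (z of key_tip in the frame of lock_mouth below -0.0185 m and horizontal distance between key_tip and lock_mouth below 0.005 m and angle between key_tip's own z axis and vertical below 0.2 rad and value of joint cover above 0.095 m and linear speed of key below 0.02 m/s); the robot touches nothing.
It fails at once if another thing (driver, bottle, wheel, pack, jar, damper or spray can) is shifted by more than 30 mm (distance of any of driver_a, driver_b, oil, wheel, pack, jar, damper, spray from where it was at the start of the episode above 0.03 m).
It fails at once if the key is forced: more than 60 N between the key and the safe (contact force between key and safe above 60 N).
It also fails if it takes over 72 s, if anything falls off the work surface, if the arm or the gripper's body presses on something with over 40 N, if the wrist force passes 120 N, or if a joint passes its speed limit or range.

## Working session

There is one attempt and no reset: what is moved stays moved. The work goes in short steps, Python scripts to look and compute and a tool call to move; the robot and the scene stay as the last step left them, time stands still between calls to the robot, and variables do not carry over. Pictures are saved under pics/ and viewed, at most 10 in all, crops included, and the job is handed in when it is done.

Besides the shell and the picture viewer there is one more tool, called in YAML: its name, and indented under it one key for each argument. arm_command: Moves the arm, as the interface text tells. Shift numbers are shares of 0.25 m and turn numbers shares of 180 degrees, none past 1 either way. Its arguments: {"type":"object","properties":{"rows":{"type":"array","items":{"type":"array"}},"grip":{"type":"number"}},"required":["rows"]}

```bash
mkdir -p pics; cat > h.py <<'E'
from bench import arm
import numpy as np, cv2
from scipy.spatial.transform import Rotation as R
def px2w(info,u,v,d):
    p=np.array([(u-info["cx"])/info["fx"]*d,(v-info["cy"])/info["fy"]*d,d,1.])
    return (np.array(info["extrinsics"])@p)[:3]
def cloud(name):
    info=arm.camera_info(name); im,d=arm.get_image(name)
    v,u=np.mgrid[0:d.shape[0],0:d.shape[1]]
    P=np.stack([(u-info["cx"])/info["fx"]*d,(v-info["cy"])/info["fy"]*d,d,np.ones_like(d)],-1)@np.array(info["extrinsics"]).T
    P=P[...,:3]; P[d==0]=np.nan
    return im,d,P
E
python3 - <<'E'
from h import *
s=arm.read_state(); print(s)
ims=[]
for c in ["top","scene"]:
    im,d,P=cloud(c); ims.append(im); np.savez(f"{c}.npz",im=im,d=d,P=P)
    for q in ["key_grip","safe","stand","cover_handle","lock_mouth","spray","driver_a","driver_b","oil","jar","pack"]:
        r=arm.spot_in(c,q)
        for x in r[:2]:
            u,v=map(int,np.round(x["position"])); print(c,q,round(x["score"],2),u,v,np.round(P[v,u]))
    cv2.imwrite(f"pics/{c}.png",cv2.resize(im,(768,576)))
E
```

```text
{'clock': 0.0, 'joints': array([-9.17414827e-01,  3.85576984e-01,  6.63993837e-03, -5.05424511e-04,
       -1.19397629e+00, -2.58623781e-01]), 'joint_vel': array([ 1.56254461e-03, -1.17519500e-03,  3.75873606e-05,  8.09751015e-04,
        1.87394753e-03, -8.88774492e-04]), 'joint_efforts': array([-3.13798428e-04, -3.92288804e+01,  1.88395053e+01,  4.18612406e+00,
       -4.66976737e-03,  1.12224930e-05]), 'position': array([ 240.18179694, -576.38882692,  230.2138062 ]), 'ee_rot': array([-1.96008215e-01,  9.80601654e-01,  1.05378065e-03, -2.55243224e-04]), 'contact_force': array([-0.46156077, -0.1881642 ,  0.78220965]), 'wrist_torque': array([-0.00414555, -0.02857913, -0.01511423]), 'grasp_force': 0.0, 'gripper_width': 85.34110271824625}
top key_grip 0.66 357 250 [ 417. -302.   94.]
top safe 0.76 194 187 [567. 104. 120.]
top safe 0.72 198 183 [581.  99.  93.]
top stand 0.58 345 232 [ 463. -285.   47.]
top cover_handle 0.95 195 184 [577. 104. 106.]
top cover_handle 0.4 194 187 [567. 104. 120.]
top lock_mouth 0.96 194 187 [567. 104. 120.]
top spray 0.72 269 174 [601. -81. 123.]
top spra
[... 388 characters left out ...]
33 241 [433. 279.  24.]
scene key_grip 0.75 244 187 [472. -17.  49.]
scene key_grip 0.73 160 211 [ 431. -308.   95.]
scene safe 0.56 297 182 [624.  58.  93.]
scene stand 0.95 180 235 [ 508. -307.   51.]
scene cover_handle 0.92 295 172 [586.  99.  95.]
scene lock_mouth 0.62 298 180 [622.  67.  95.]
scene spray 0.78 264 209 [ 628. -100.   80.]
scene spray 0.22 187 303 [ 681. -431.   19.]
scene driver_a 0.63 195 224 [ 542. -278.   88.]
scene driver_a 0.58 175 218 [ 482. -297.   90.]
scene driver_b 0.63 195 224 [ 542. -278.   88.]
scene driver_b 0.58 175 218 [ 482. -297.   90.]
scene oil 0.65 243 187 [472. -22.  51.]
scene jar 0.47 245 184 [475. -15.  61.]
scene jar 0.46 331 155 [575. 326.  61.]
```

View pics/top.png

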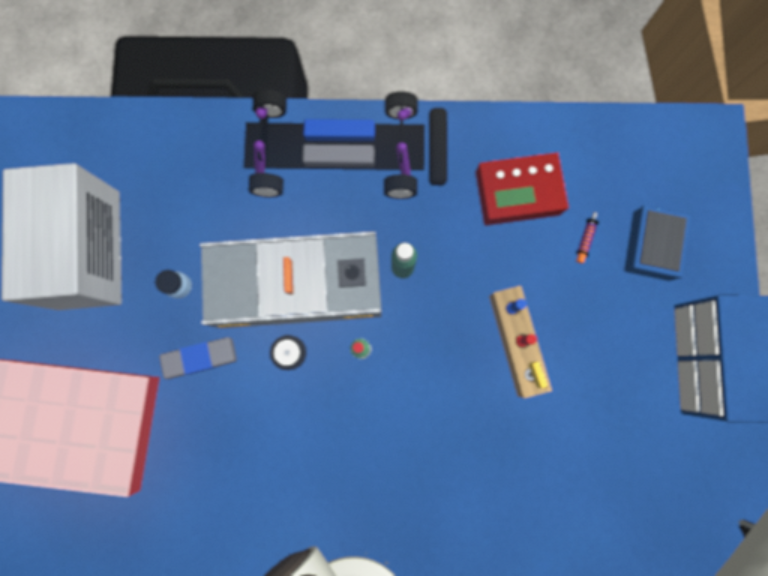

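View pics/scene.png

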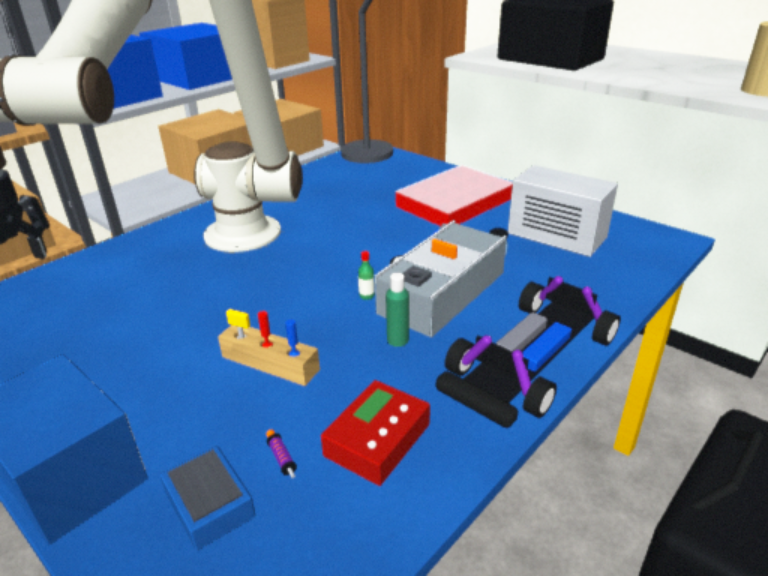

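Top view: the stand (scaled px 520,342) has the yellow key nearest the robot at (540,375), then the red and blue drivers. The safe is at (290,278), with its lock at (351,272) and handle at (288,275), and the spray at (404,255). Safe +y runs along world +y.

```bash
cat >> h.py <<'E'
def yellow(im):
    h=cv2.cvtColor(im,cv2.COLOR_BGR2HSV); return cv2.inRange(h,(20,120,90),(35,255,255))>0
def orange(im):
    h=cv2.cvtColor(im,cv2.COLOR_BGR2HSV); return cv2.inRange(h,(4,140,120),(16,255,255))>0
def seg(P,m,zlo,zhi,xl=(200,900),yl=(-600,600)):
    mm=m&(P[...,2]>zlo)&(P[...,2]<zhi)&(P[...,0]>xl[0])&(P[...,0]<xl[1])&(P[...,1]>yl[0])&(P[...,1]<yl[1])
    return P[mm]
def rect(p):
    r=cv2.minAreaRect(p[:,:2].astype(np.float32)); b=cv2.boxPoints(r); e=b[1]-b[0]; f=b[2]-b[1]
    l=e if np.hypot(*e)>np.hypot(*f) else f
    return np.round(r[0],1),np.round(r[1],1),round(float(np.arctan2(l[1],l[0])),3)
E
python3 - <<'E'
from h import *
z=np.load("top.npz"); im,P=z["im"],z["P"]
p=seg(P,yellow(im),70,110,yl=(-400,-200)); print("key",len(p),rect(p),p.mean(0))
p=seg(P,orange(im),85,140,yl=(0,200)); print("handle",len(p),rect(p),p.mean(0),p[:,2].max())
one=np.ones(im.shape[:2],bool)
p=seg(P,one,82,130,(480,700),(-60,280)); print("safe",len(p),rect(p))
p=seg(P,one,40,58,(350,620),(-360,-230)); print("stand",len(p),rect(p))
p=seg(P,one,98,108,(540,620),(-40,60)); print("lock",len(p),rect(p),p.mean(0))
h=cv2.inRange(im,(0,0,0),(70,70,70))>0
p=seg(P,h,60,108,(540,620),(-40,60)); print("lockdark",len(p),rect(p),p.mean(0))
p=seg(P,one,135,160,(540,680),(-160,-30)); print("spray",len(p),rect(p),p.mean(0))
s=arm.read_state(); print(R.from_quat(s["ee_rot"]).as_matrix().round(3)); print(np.round(np.array(arm.camera_info("wrist")["extrinsics"]),3), arm.camera_info("wrist")["fx"])
E
```

```text
key 114 (array([ 418.1, -307.4]), array([43.9, 11.7]), 0.323) [ 418.36309361 -306.08506201   96.30610121]
handle 82 (array([575.8, 109.4]), array([55. ,  8.1]), 0.044) [576.00495549 109.2836516  124.51695625] 128.15731211239597
safe 6323 (array([576.2, 110.7]), array([139.8, 300.6]), -1.489)
stand 1135 (array([ 475.9, -292.3]), array([189.9,  51.2]), 0.268)
lock 257 (array([578.7,  21.3]), array([61.7, 76. ]), -1.563) [585.18929358   6.97402549 101.6948999 ]
lockdark 0 (array([0., 0.]), array([0., 0.]), 0.0) [nan nan nan]
spray 97 (array([613.2, -83. ]), array([24.3, 24.5]), -0.735) [612.28920817 -82.75237108 148.58077639]
[[-0.923 -0.385  0.   ]
 [-0.385  0.923 -0.   ]
 [-0.    -0.    -1.   ]]
[[-3.85000e-01  8.77000e-01  2.88000e-01  1.67470e+02]
 [ 9.23000e-01  3.66000e-01  1.21000e-01 -6.06683e+02]
 [ 0.00000e+00  3.12000e-01 -9.50000e-01  3.72819e+02]
 [ 0.00000e+00  0.00000e+00  0.00000e+00  1.00000e+00]] 329.56101206600846<stdin>:10: RuntimeWarning: Mean of empty slice.
  ret = um.true_divide(
```

```bash
cat >> h.py <<'E'
def plan(x,y,z,yaw,p0=None,R0=None):
    "yaw: world angle of tool y axis; tool pointing down"
    s=arm.read_state(); p=s["position"] if p0 is None else np.array(p0)
    r=R.from_quat(s["ee_rot"]) if R0 is None else R0
    ty=np.array([np.cos(yaw),np.sin(yaw),0]); tz=np.array([0,0,-1.]); tx=np.cross(ty,tz)
    t=R.from_matrix(np.stack([tx,ty,tz],1))
    d=r.inv().apply(np.array([x,y,z])-p)/250; w=(r.inv()*t).as_rotvec()/np.pi
    print("shift",d.round(4),"turn",w.round(4),"mm",np.linalg.norm(d)*250)
E
python3 - <<'E'
from h import *
plan(400,-335,200,1.894)
E
```

```text
shift [-0.9614  0.6477  0.1253] turn [-0.      0.      0.0228] mm 291.49231483345847
```

arm_command:
  rows:
    - [[-0.96,0.65,0.06],[0,0,0.0228]]
    - [[-0.96,0.65,0.06],[0,0,0.0228]]
    - [[-0.96,0.65,0.06],[0,0,0.0228]]
    - [[-0.96,0.65,0.06],[0,0,0.0228]]
    - [[-0.96,0.65,0.06],[0,0,0.0228]]
  grip: 1

```text
clock: 1.7
position: [378.2, -366.5, 218.6]
ee_rot: [-0.161, 0.987, -0.0, 0.0]
contact_force: [1.2, -1.0, -0.1]
gripper_width: 85.3
grasp_force: 0.0
```

```bash
python3 - <<'E'
from h import *
plan(418,-307,215,1.894)
E
```

```text
shift [-0.2266  0.1753  0.0144] turn [-0.0002  0.0001 -0.0001] mm 71.72425590313078
```

arm_command:
  rows:
    - [[-0.2,0.16,0],[0,0,0]]
    - [[-0.2,0.16,0],[0,0,0]]
    - [[-0.2,0.16,0],[0,0,0]]

```text
clock: 2.0
position: [413.3, -312.8, 218.7]
ee_rot: [-0.163, 0.987, -0.0, 0.0]
contact_force: [0.5, -0.0, 0.2]
gripper_width: 85.2
grasp_force: 0.0
```

```bash
python3 - <<'E'
from h import *
s=arm.read_state(); print(s["position"],s["joint_vel"].round(3))
im,d,P=cloud("wrist"); print(arm.read_state()["position"])
p=seg(P,yellow(im),75,115,(350,480),(-380,-250)); q=p[p[:,2]>92]; print("key",len(p),rect(p),len(q),rect(q),p.mean(0),q.mean(0),np.percentile(p[:,2],[2,50,98]))
one=np.ones(im.shape[:2],bool)
p=seg(P,one,45,55,(350,620),(-360,-230)); print("stand",len(p),rect(p))
cv2.imwrite("pics/w1.png",im); np.savez("w1.npz",im=im,P=P)
E
```

```text
[ 413.26261424 -312.84052782  218.71109751] [-0.056  0.008  0.002  0.006 -0.005  0.022]
[ 412.52077273 -313.86804046  218.60023723]
key 739 (array([ 418.5, -305.5]), array([43.3, 11.2]), 0.328) 678 (array([ 418.5, -305.6]), array([43.3, 11.2]), 0.332) [ 416.18085497 -306.51234131   97.15525273] [ 417.76100156 -305.95174068   98.34575262] [ 79.98781812  98.39076047 100.02981572]
stand 5869 (array([ 477.1, -289.5]), array([190.9,  50.1]), 0.266)
```

View pics/w1.png

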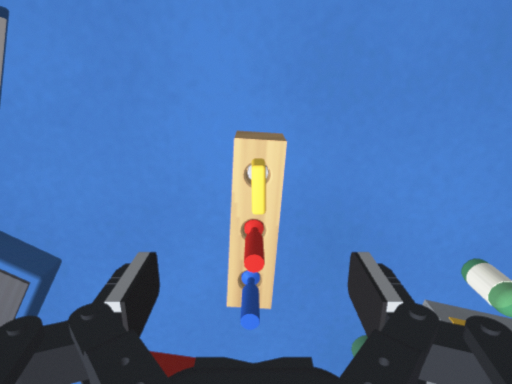

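The wrist view shows the key bow at (258,190) on the near end of the stand, with the red driver at (253,250) and the blue one beyond it. The fingers straddle the stand clear of everything.

```bash
python3 - <<'E'
from h import *
plan(418.5,-305.6,100,1.901)
E
```

```text
shift [-0.0332  0.0238  0.4744] turn [-0.0001  0.     -0.0016] mm 119.03834644028444
```

arm_command:
  rows:
    - [[-0.033,0.024,0.15],[0,0,-0.0016]]
    - [[-0.033,0.024,0.47],[0,0,-0.0016]]
    - [[-0.033,0.024,0.47],[0,0,-0.0016]]
    - [[-0.033,0.024,0.47],[0,0,-0.0016]]
    - [[-0.033,0.024,0.47],[0,0,-0.0016]]

```text
clock: 2.55
position: [418.0, -307.5, 101.4]
ee_rot: [-0.163, 0.987, -0.0, -0.0]
contact_force: [0.1, -0.6, 1.8]
gripper_width: 85.6
grasp_force: 0.0
```

```bash
python3 - <<'E'
from h import *
s=arm.read_state(); print(s["position"],s["joint_vel"].round(3))
plan(418.5,-305.6,66,1.901)
E
```

```text
[ 418.00123563 -307.47041432  101.43261243] [ 0.008 -0.036  0.035  0.004  0.002 -0.003]
shift [-0.0043  0.0065  0.1417] turn [-0.0002 -0.0001 -0.001 ] mm 35.48545108837565
```

arm_command:
  rows:
    - [[-0.004,0.006,0.14],[0,0,0]]
    - [[-0.004,0.006,0.14],[0,0,0]]
    - [[-0.004,0.006,0.14],[0,0,0]]

```text
clock: 2.85
position: [419.3, -305.2, 67.6]
ee_rot: [-0.163, 0.987, -0.001, 0.001]
contact_force: [0.9, -0.8, 0.8]
gripper_width: 85.8
grasp_force: 0.0
```

arm_command:
  rows:
    - [[0,0,0],[0,0,0]]
    - [[0,0,0],[0,0,0]]
    - [[0,0,0],[0,0,0]]
    - [[0,0,0],[0,0,0]]
    - [[0,0,0],[0,0,0]]
  grip: 0

```text
clock: 3.35
position: [418.7, -304.4, 66.2]
ee_rot: [-0.163, 0.987, -0.0, 0.0]
contact_force: [-3.2, 1.9, 1.0]
gripper_width: 12.0
grasp_force: 5.6
```

arm_command:
  rows:
    - [[0,0,0],[0,0,0]]
    - [[0,0,0],[0,0,0]]
    - [[0,0,0],[0,0,0]]

```text
clock: 3.65
position: [418.7, -304.3, 66.2]
ee_rot: [-0.163, 0.987, -0.0, 0.0]
contact_force: [0.1, 1.4, 3.7]
gripper_width: 11.5
grasp_force: 58.8
```

arm_command:
  rows:
    - [[0,0,-0.1],[0,0,0]]
    - [[0,0,-0.3],[0,0,0]]
    - [[0,0,-0.5],[0,0,0]]
    - [[0,0,-0.64],[0,0,0]]
    - [[0,0,-0.64],[0,0,0]]

```text
clock: 4.15
position: [421.1, -305.7, 231.4]
ee_rot: [-0.164, 0.986, -0.003, 0.005]
contact_force: [0.5, -0.5, -0.2]
gripper_width: 10.9
grasp_force: 60.1
```

```bash
python3 - <<'E'
from h import *
s=arm.read_state(); print(s["position"],s["contact_force"],s["grasp_force"],s["gripper_width"])
# hold for lock: key x along safe x (0.08) -> tool y 1.651
plan(585,5,226,1.651)
E
```

```text
[ 421.12327097 -305.67297552  231.37164091] [ 0.45918065 -0.46777241 -0.17812851] 60.08492946624756 10.86948003463425
shift [-1.0216  0.9645  0.0222] turn [-0.0023  0.003   0.0792] mm 351.2863996300793
```

```bash
python3 - <<'E'
from h import *
plan(540,-60,231,1.651)
E
```

```text
shift [-0.7674  0.7765  0.0016] turn [-0.0023  0.003   0.0792] mm 272.9231132114387
```

arm_command:
  rows:
    - [[-0.1,0.1,0],[0,0,0.02]]
    - [[-0.25,0.25,0],[0,0,0.05]]
    - [[-0.41,0.41,0],[0,0,0.079]]
    - [[-0.56,0.565,0],[0,0,0.079]]
    - [[-0.7,0.71,0],[0,0,0.079]]

```text
clock: 4.65
position: [520.6, -90.5, 224.3]
ee_rot: [-0.04, 0.999, 0.0, -0.001]
contact_force: [1.0, -0.7, 0.6]
gripper_width: 11.2
grasp_force: 59.9
```

```bash
python3 - <<'E'
from h import *
plan(540,-60,231,1.651)
E
```

```text
shift [-0.0868  0.1156 -0.027 ] turn [ 0.0002 -0.0008 -0.0002] mm 36.7685489099552
```

arm_command:
  rows:
    - [[-0.06,0.1,-0.02],[0,0,0]]
    - [[-0.06,0.1,-0.02],[0,0,0]]
    - [[-0.06,0.1,-0.02],[0,0,0]]
    - [[-0.06,0.1,-0.02],[0,0,0]]
    - [[-0.06,0.1,-0.02],[0,0,0]]

```text
clock: 5.15
position: [533.2, -67.4, 230.4]
ee_rot: [-0.039, 0.999, 0.0, -0.001]
contact_force: [0.3, -0.5, -1.1]
gripper_width: 10.8
grasp_force: 60.0
```

```bash
python3 - <<'E'
from h import *
s=arm.read_state(); print(s["position"],s["joint_vel"].round(3))
im,d,P=cloud("wrist")
one=np.ones(im.shape[:2],bool)
p=seg(P,one,82,112,(480,700),(-60,290)); print("safe",len(p),rect(p))
p=seg(P,one,99,105,(550,620),(-35,45)); print("lockblk",len(p),rect(p),p.mean(0))
p=seg(P,orange(im),95,140,yl=(0,200)); print("handle",len(p),rect(p) if len(p) else 0)
for q in["lock_mouth","cover_handle"]:
  for x in arm.spot_in("wrist",q)[:2]:
    u,v=map(int,x["position"]); print(q,x["score"],u,v,P[v,u])
cv2.imwrite("pics/w2.png",im); np.savez("w2.npz",im=im,P=P)
E
```

```text
[533.17979825 -67.36876015 230.35313672] [-0.    -0.005  0.008  0.003 -0.001 -0.   ]
safe 28810 (array([580.1,  80.6]), array([139.9, 234.2]), -1.488)
lockblk 1763 (array([586.3,   8.9]), array([47. , 46.6]), 0.088) [585.5960726    8.90624898 100.77459031]
handle 1951 (array([577.1, 112. ]), array([59.2, 11.5]), 0.079)
lock_mouth 0.59 400 217 [560.57758029  70.18916447  94.00639068]
cover_handle 0.74 438 231 [571.57310192 108.21677618  94.12151907]
```

View pics/w2.png

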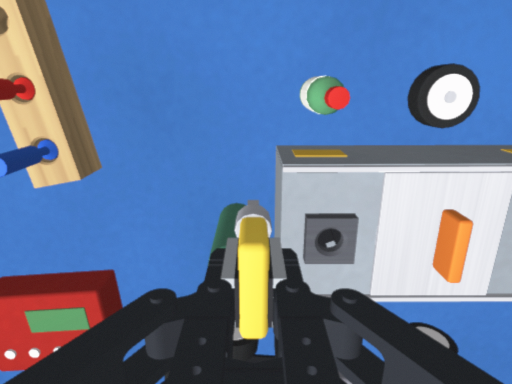

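The wrist view shows the lock block centred at (330,240), with the bright slot visible in the bore. The orange handle is at (452,246), the key is in the gripper at (253,280), and the spray is below and behind it. I'll zoom in on the lock for the slot angle.

```bash
python3 - <<'E'
from h import *
z=np.load("w2.npz"); im,P=z["im"],z["P"]
c=im[205:275,295:365]; cv2.imwrite("pics/lock.png",cv2.resize(c,(560,560),interpolation=cv2.INTER_CUBIC))
g=cv2.cvtColor(c,cv2.COLOR_BGR2GRAY); np.set_printoptions(linewidth=250); print(g[24:54,18:54])
D=P[...,2]; print(np.nan_to_num(D[232:254:2,314:346:2]).round(0))
p=seg(P,yellow(im),120,320,(400,650),(-120,10)); print("bow",len(p),rect(p),np.percentile(p,[1,50,99],axis=0).round(1)); t=p[p[:,2]>np.percentile(p[:,2],98)-6]; print(rect(t))
E
```

```text
[[109 108 107 ... 108 109 109]
 [106 106 106 ... 107 108 107]
 [106 106 105 ... 106 107 105]
 ...
 [107 107 108 ... 109 110 109]
 [108 109 110 ... 109 110 110]
 [111 111 112 ... 110 108 110]]
[[101. 102. 101.  98.  75.  75.  77.  76.  76.  89.  90.  89.  89.  90.  98. 101.]
 [101. 101. 100.  89.  88.  75.  76.  75.  76.  81.  89.  88.  90.  89.  96.  99.]
 [100. 101.  97.  90.  89.  77.  76.  76.  75.  77.  88.  88.  88.  88.  95.  98.]
 [101. 100.  88.  88.  90.  76.  76.  76.  76.  76.  88.  88.  88.  90.  94.  98.]
 [100.  99.  90.  89.  88.  87.  75.  77.  76.  76.  80.  89.  89.  90.  94. 100.]
 [101. 100.  88.  89.  89.  89.  75.   2.   2.   2.   4.  89.  89.  93.  96.  99.]
 [101. 101.  94.  89.  88.  89.   3.   3.   3.   3.   2.  90.   0.  95.  98.  99.]
 [102. 101.  99.  93.  89.  88.  90.   3.   3.  90.  90.  93.  96.  96.  97. 100.]
 [ 99. 101.  99.  98.  95.  95.  91.  92.  92.  93.  94.  96.  98.  98.  99. 100.]
 [101. 100. 100.  98. 100.  98.  94.  95.  96.  96.  98.  97.  99. 100. 101. 101.]
 [102. 102. 101. 101. 100.  99.  99.  98.  99.  99.  99.  99. 100. 101. 101. 100.]]
bow 3483 (array([532.8, -67. ]), array([44.6, 13.1]), 0.063) [[510.8 -73.5 238.6]
 [524.6 -67.  262.5]
 [552.8 -60.2 264.5]]
(array([532.7, -66.7]), array([44.6, 12.4]), 0.063)
```

View pics/lock.png

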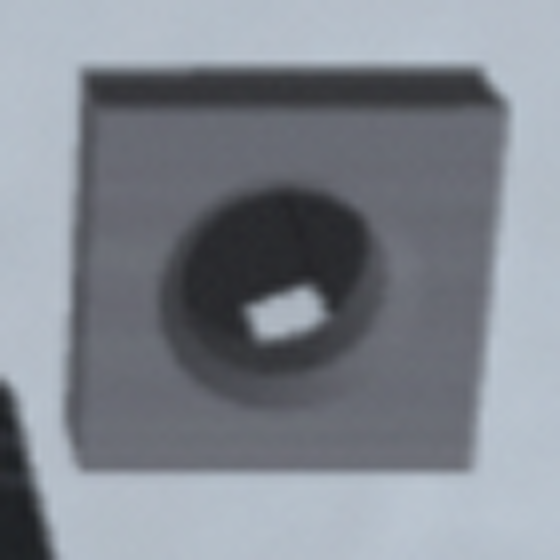

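```bash
python3 - <<'E'
from h import *
z=np.load("w2.npz"); P=z["P"]; L=[];Rr=[]
for v in range(226,249):
    D=P[v,:,2]; sl=[u for u in range(312,350) if D[u]<84]
    if len(sl)<4: continue
    a,b=sl[0]-1,sl[-1]+1
    for arr,u in((L,a),(Rr,b)):
        if 85.5<D[u]<91.5: arr.append(P[v,u,:2])
for n,a in(("L",np.array(L)),("R",np.array(Rr))):
    l=cv2.fitLine(a.astype(np.float32),cv2.DIST_HUBER,0,.01,.01).ravel(); print(n,len(a),l,np.arctan(l[1]/l[0])); print(a.round(1)[::3].tolist())
blk=np.array([586.2,8.2]); e=np.array(L).mean(0)/2+np.array(Rr).mean(0)/2; print(e)
E
```

```text
L 15 [9.0934449e-01 4.1604397e-01 5.9062561e+02 5.4447117e+00] 0.42909056
[[583.9, 2.1], [586.2, 3.0], [589.5, 4.6], [592.7, 6.1], [595.9, 7.6]]
R 16 [9.0071237e-01 4.3441594e-01 5.8917841e+02 1.5421210e+01] 0.44938973
[[579.9, 10.9], [582.5, 12.0], [585.9, 13.8], [590.4, 16.1], [593.3, 17.4], [596.9, 14.2]]
[589.48724302  10.00086208]
```

```bash
python3 - <<'E'
from h import *
plan(586.2,8.3,195,2.015)
E
```

```text
shift [-0.2335  0.2844  0.1433] turn [ 0.     -0.     -0.1164] mm 98.73018781736498
```

arm_command:
  rows:
    - [[-0.12,0.15,0],[0,0,-0.05]]
    - [[-0.234,0.284,0.05],[0,0,-0.116]]
    - [[-0.234,0.284,0.14],[0,0,-0.116]]
    - [[-0.234,0.284,0.14],[0,0,-0.116]]
    - [[-0.234,0.284,0.14],[0,0,-0.116]]

```text
clock: 5.8
position: [586.3, 8.4, 195.9]
ee_rot: [-0.219, 0.976, -0.0, -0.001]
contact_force: [0.1, -0.5, -0.2]
gripper_width: 11.3
grasp_force: 59.9
```

arm_command:
  rows:
    - [[0,0,0],[0,0,0]]
    - [[0,0,0],[0,0,0]]

```text
clock: 6.0
position: [586.9, 8.4, 197.4]
ee_rot: [-0.22, 0.976, -0.0, 0.001]
contact_force: [-0.5, 0.1, -1.7]
gripper_width: 11.3
grasp_force: 59.9
```

```bash
python3 - <<'E'
from h import *
plan(586.2,8.3,167,2.015)
im,d,P=cloud("wrist")
one=np.ones(im.shape[:2],bool)
p=seg(P,yellow(im),120,320,(500,650),(-60,60)); t=p[p[:,2]>np.percentile(p[:,2],98)-6]; print("bow",rect(t),np.percentile(p[:,2],98))
p=seg(P,one,99,105,(550,625),(-35,45)); print("lockblk",len(p),rect(p))
p=seg(P,orange(im),95,140,yl=(0,200)); print("handle",len(p),rect(p) if len(p) else 0)
cv2.imwrite("pics/w3.png",im); np.savez("w3.npz",im=im,P=P)
E
```

```text
shift [0.0032 0.0008 0.1217] turn [-0.0002  0.0008 -0.0004] mm 30.444280588671113
bow (array([586.2,   8.7]), array([44., 12.]), 0.43) 231.08382004702975
lockblk 2200 (array([586.5,   8.9]), array([46.8, 46.2]), 0.083)
handle 2337 (array([525.2,  72.5]), array([183.3,  38.1]), 0.647)
```

View pics/w3.png

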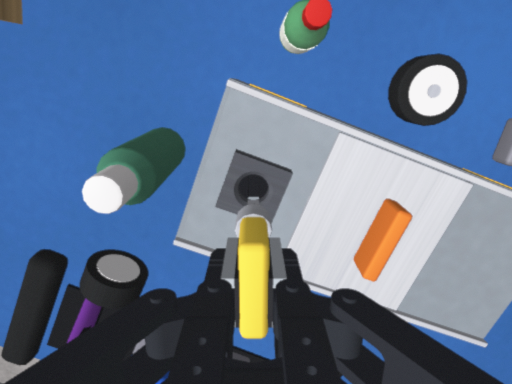

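The wrist view shows the key blade at (253,200) right over the bore, with its axis lined up with the slot. The spray is well clear at (130,175). Descending.

arm_command:
  rows:
    - [[0,0.002,0.08],[0,0,0.002]]
    - [[0,0.002,0.12],[0,0,0.002]]
    - [[0,0.002,0.15],[0,0,0.002]]
    - [[0,0.002,0.16],[0,0,0.002]]

```text
clock: 6.45
position: [586.0, 9.3, 155.2]
ee_rot: [-0.217, 0.976, -0.0, -0.001]
contact_force: [-0.5, -0.3, -1.4]
gripper_width: 11.3
grasp_force: 59.9
```

arm_command:
  rows:
    - [[0,0,0.01],[0,0,0]]
    - [[0,0,0.02],[0,0,0]]
    - [[0,0,0.03],[0,0,0]]
    - [[0,0,0.04],[0,0,0]]
    - [[0,0,0.04],[0,0,0]]

```text
clock: 6.95
position: [586.2, 9.6, 145.6]
ee_rot: [-0.217, 0.976, 0.0, -0.0]
contact_force: [0.3, -0.4, -1.6]
gripper_width: 11.1
grasp_force: 59.9
```

arm_command:
  rows:
    - [[0,0,0.01],[0,0,0]]
    - [[0,0,0.02],[0,0,0]]
    - [[0,0,0.02],[0,0,0]]

```text
clock: 7.25
position: [586.4, 9.4, 140.6]
ee_rot: [-0.217, 0.976, -0.0, -0.0]
contact_force: [0.3, -1.5, -1.5]
gripper_width: 10.9
grasp_force: 59.9
```

arm_command:
  rows:
    - [[0,0,0.006],[0,0,0]]
    - [[0,0,0.012],[0,0,0]]
    - [[0,0,0.012],[0,0,0]]

```text
clock: 7.55
position: [586.5, 9.4, 137.8]
ee_rot: [-0.217, 0.976, -0.0, 0.0]
contact_force: [1.3, -1.3, -1.8]
gripper_width: 11.2
grasp_force: 59.8
```

arm_command:
  rows:
    - [[0,0,0.006],[0,0,0]]
    - [[0,0,0.012],[0,0,0]]
    - [[0,0,0.016],[0,0,0]]
    - [[0,0,0.016],[0,0,0]]

```text
clock: 7.95
position: [586.5, 9.4, 133.8]
ee_rot: [-0.217, 0.976, -0.0, 0.0]
contact_force: [1.4, -1.3, -0.8]
gripper_width: 11.3
grasp_force: 59.8
```

arm_command:
  rows:
    - [[0,0,0.006],[0,0,0]]
    - [[0,0,0.011],[0,0,0]]
    - [[0,0,0.011],[0,0,0]]

```text
clock: 8.25
position: [586.5, 9.5, 131.3]
ee_rot: [-0.217, 0.976, -0.0, 0.0]
contact_force: [1.9, -2.6, -0.2]
gripper_width: 11.4
grasp_force: 60.0
```

arm_command:
  rows:
    - [[0,0,0.004],[0,0,0]]
    - [[0,0,0.004],[0,0,0]]

```text
clock: 8.45
position: [586.6, 9.5, 130.5]
ee_rot: [-0.217, 0.976, -0.0, 0.0]
contact_force: [-0.2, -2.1, 2.4]
gripper_width: 11.2
grasp_force: 60.2
```

```bash
python3 - <<'E'
from h import *
s=arm.read_state(); print(s["position"],s["joints"].round(3),s["contact_force"],s["wrist_torque"])
plan(586.2,8.7,131,2.015)
E
```

```text
[586.57003391   9.46944302 130.45640673] [ 0.292  0.41  -0.227  0.    -0.934 -1.425] [-0.15467827 -2.097549    2.44357392] [-0.73769781 -0.22143883  0.02215685]
shift [ 0.0026 -0.0022 -0.0022] turn [-0.0001  0.0001 -0.0019] mm 1.0121567529207134
```

arm_command:
  rows:
    - [[0.001,-0.001,-0.001],[0,0,-0.02]]
    - [[0.001,-0.001,-0.001],[0,0,-0.04]]
    - [[0.001,-0.001,-0.001],[0,0,-0.065]]
    - [[0.001,-0.001,-0.001],[0,0,-0.09]]
    - [[0.001,-0.001,-0.001],[0,0,-0.11]]

```text
clock: 8.95
position: [587.0, 9.2, 130.9]
ee_rot: [-0.383, 0.924, -0.0, 0.001]
contact_force: [1.4, -1.5, 1.8]
gripper_width: 10.6
grasp_force: 60.4
```

```bash
python3 - <<'E'
from h import *
s=arm.read_state(); print(s["position"],s["joints"].round(3),s["contact_force"],s["wrist_torque"])
plan(586.2,8.7,131,2.015)
E
```

```text
[586.9851431    9.23991339 130.92237524] [ 0.292  0.409 -0.226  0.    -0.934 -1.076] [ 1.39324616 -1.48340738  1.83509228] [-0.7335562  -0.43183119 -0.10563023]
shift [ 0.0037  0.0007 -0.0003] turn [-0.0003  0.0005  0.1089] mm 0.9560239288135284
```

arm_command:
  rows:
    - [[0.002,0,0],[0,0,-0.025]]
    - [[0.002,0,0],[0,0,-0.05]]
    - [[0.002,0,0],[0,0,-0.08]]
    - [[0.002,0,0],[0,0,-0.11]]
    - [[0.002,0,0],[0,0,-0.14]]

```text
clock: 9.45
position: [586.3, 9.4, 130.7]
ee_rot: [-0.576, 0.818, 0.0, 0.001]
contact_force: [0.8, 0.0, 2.1]
gripper_width: 11.1
grasp_force: 60.4
```

arm_command:
  rows:
    - [[0,0,0],[0,0,-0.025]]
    - [[0,0,0],[0,0,-0.05]]
    - [[0,0,0],[0,0,-0.08]]
    - [[0,0,0],[0,0,-0.11]]
    - [[0,0,0],[0,0,-0.13]]

```text
clock: 9.95
position: [585.6, 9.4, 130.5]
ee_rot: [0.729, -0.684, -0.0, -0.0]
contact_force: [-0.9, -0.7, 2.0]
gripper_width: 11.4
grasp_force: 60.4
```

```bash
python3 - <<'E'
from h import *
s=arm.read_state(); print(s["position"],s["joints"].round(3),s["contact_force"],s["wrist_torque"])
plan(586.2,8.7,131,2.015)
E
```

```text
[585.63863882   9.4428858  130.48878282] [ 0.292  0.409 -0.228 -0.001 -0.934 -0.228] [-0.88713081 -0.66482763  1.96178358] [-0.0159557   0.09287556 -0.16869188]
shift [ 0.0031 -0.0021 -0.002 ] turn [3.000e-04 2.000e-04 3.788e-01] mm 1.0622375892797542
```

arm_command:
  rows:
    - [[0,0,0],[0,0,0]]
    - [[0,0,0],[0,0,0]]
    - [[0,0,0],[0,0,0]]
    - [[0,0,0],[0,0,0]]
    - [[0,0,0],[0,0,0]]
  grip: 1

```text
clock: 10.45
position: [585.8, 8.9, 130.3]
ee_rot: [0.728, -0.685, -0.0, 0.0]
contact_force: [-0.1, 0.3, -0.6]
gripper_width: 82.1
grasp_force: 0.0
```

arm_command:
  rows:
    - [[0,0,-0.05],[0,0,0]]
    - [[0,0,-0.15],[0,0,0]]
    - [[0,0,-0.3],[0,0,0]]
    - [[0,0,-0.34],[0,0,0]]
    - [[0,0,-0.34],[0,0,0]]

```text
clock: 10.95
position: [587.1, 9.1, 218.5]
ee_rot: [0.728, -0.685, 0.002, -0.003]
contact_force: [0.0, 0.9, -0.1]
gripper_width: 85.7
grasp_force: 0.0
```

```bash
python3 - <<'E'
from h import *
s=arm.read_state(); print(s["position"],s["joints"].round(3),s["contact_force"],s["gripper_width"])
plan(580.5,80,215,3.22)
im,d,P=cloud("wrist"); cv2.imwrite("pics/w4.png",im)
p=seg(P,yellow(im),120,320,(500,650),(-60,60)); t=p[p[:,2]>np.percentile(p[:,2],98)-6]; print("bow",rect(t),np.percentile(p[:,2],98))
p=seg(P,orange(im),95,140,(540,630),yl=(70,230)); print("handle",len(p),rect(p) if len(p) else 0)
E
```

```text
[587.14065889   9.13059961 218.49756002] [ 0.291  0.327 -0.112  0.    -1.125 -0.23 ] [ 0.03627152  0.93947697 -0.09387721] 85.68495416215929
shift [-0.2846  0.0093  0.0142] turn [-0.0019  0.0003 -0.0055] mm 71.26572239160798
bow (array([586.6,   8.9]), array([11.6, 43.7]), -1.518) 165.0437310124331
handle 1831 (array([578.2, 112. ]), array([58.5, 12.2]), 0.077)
```

View pics/w4.png

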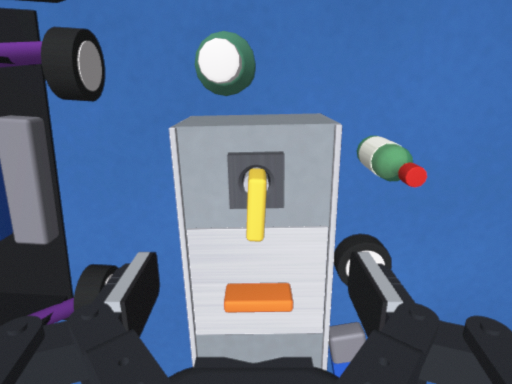

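The wrist view shows the key upright in the lock at (256,200), with its bow along safe y. The handle at (258,297) is still shut and nothing has been displaced. Next I'll push the cover with closed fingers.

arm_command:
  rows:
    - [[-0.14,0,0],[0,0,-0.005]]
    - [[-0.28,0.009,0],[0,0,-0.005]]
    - [[-0.28,0.009,0],[0,0,-0.005]]
    - [[-0.28,0.009,0],[0,0,-0.005]]
    - [[-0.28,0.009,0],[0,0,-0.005]]
  grip: 0

```text
clock: 11.5
position: [578.9, 78.0, 214.4]
ee_rot: [0.734, -0.68, -0.0, 0.001]
contact_force: [0.2, -0.2, 0.5]
gripper_width: 12.1
grasp_force: 0.0
```

```bash
python3 - <<'E'
from h import *
s=arm.read_state(); print(s["position"],s["gripper_width"])
plan(580.5,80,106,3.22)
E
```

```text
[578.90437021  77.95825977 214.41206841] 12.14265742013106
shift [-0.0079 -0.0079  0.4336] turn [ 0.0007 -0.0002 -0.0007] mm 108.44303257434225
```

arm_command:
  rows:
    - [[0,0,0.15],[0,0,0]]
    - [[-0.008,0,0.3],[0,0,0]]
    - [[-0.008,0,0.39],[0,0,0]]
    - [[-0.008,0,0.42],[0,0,0]]
    - [[-0.008,0,0.42],[0,0,0]]

```text
clock: 12.0
position: [578.9, 79.6, 109.4]
ee_rot: [0.733, -0.68, -0.0, 0.001]
contact_force: [-0.3, 0.3, 0.3]
gripper_width: -0.4
grasp_force: 0.0
```

arm_command:
  rows:
    - [[-0.03,0,0],[0,0,0]]
    - [[-0.06,0,0],[0,0,0]]
    - [[-0.09,0,0],[0,0,0]]
    - [[-0.12,0,0],[0,0,0]]
    - [[-0.15,0,0],[0,0,0]]

```text
clock: 12.5
position: [576.6, 118.8, 111.2]
ee_rot: [0.734, -0.679, 0.0, -0.001]
contact_force: [1.5, -2.8, 0.4]
gripper_width: -0.2
grasp_force: 1.0
```

arm_command:
  rows:
    - [[-0.04,0,0],[0,0,0]]
    - [[-0.09,0,0],[0,0,0]]
    - [[-0.14,0,0],[0,0,0]]
    - [[-0.19,0,0],[0,0,0]]
    - [[-0.24,0,0],[0,0,0]]

```text
clock: 13.0
position: [571.3, 178.9, 110.2]
ee_rot: [0.734, -0.679, -0.0, 0.0]
contact_force: [-0.1, -1.9, 1.5]
gripper_width: 0.1
grasp_force: 1.1
```

arm_command:
  rows:
    - [[-0.02,0,0],[0,0,0]]
    - [[-0.035,0,0],[0,0,0]]
    - [[-0.05,0,0],[0,0,0]]
    - [[-0.06,0,0],[0,0,0]]

```text
clock: 13.4
position: [570.4, 192.8, 110.2]
ee_rot: [0.734, -0.68, -0.0, 0.0]
contact_force: [-0.2, -0.8, -0.2]
gripper_width: 0.1
grasp_force: 0.8
```

arm_command:
  rows:
    - [[-0.01,0,0],[0,0,0]]
    - [[-0.016,0,0],[0,0,0]]
    - [[-0.016,0,0],[0,0,0]]

```text
clock: 13.7
position: [570.1, 196.8, 110.2]
ee_rot: [0.734, -0.679, -0.0, 0.0]
contact_force: [-0.4, -1.4, -0.1]
gripper_width: -0.0
grasp_force: 0.4
```

arm_command:
  rows:
    - [[-0.008,0,0],[0,0,0]]
    - [[-0.014,0,0],[0,0,0]]
    - [[-0.014,0,0],[0,0,0]]

```text
clock: 14.0
position: [569.9, 199.9, 110.2]
ee_rot: [0.734, -0.679, 0.0, 0.0]
contact_force: [1.1, -3.2, -0.6]
gripper_width: 0.1
grasp_force: 1.3
```

arm_command:
  rows:
    - [[-0.006,0,0],[0,0,0]]
    - [[-0.012,0,0],[0,0,0]]
    - [[-0.012,0,0],[0,0,0]]

```text
clock: 14.3
position: [569.8, 200.1, 110.2]
ee_rot: [0.734, -0.68, 0.001, 0.003]
contact_force: [3.0, -11.6, -0.5]
gripper_width: -0.2
grasp_force: 5.7
```

The push met the stop at y = 200, with force up to 12 N. I'll back off, rise clear and look.

arm_command:
  rows:
    - [[0.06,0,0],[0,0,0]]
    - [[0.08,0,-0.1],[0,0,0]]
    - [[0.08,0,-0.25],[0,0,0]]
    - [[0.08,0,-0.45],[0,0,0]]
    - [[0.08,0,-0.6],[0,0,0]]

```text
clock: 14.8
position: [572.3, 183.7, 264.1]
ee_rot: [0.734, -0.679, 0.001, -0.003]
contact_force: [1.1, 1.1, 1.0]
gripper_width: 0.0
grasp_force: 0.0
```

arm_command:
  rows:
    - [[0,0,-0.04],[0,0,0]]
    - [[0,0,-0.04],[0,0,0]]
    - [[0,0,-0.04],[0,0,0]]

```text
clock: 15.1
position: [570.6, 183.3, 269.0]
ee_rot: [0.734, -0.679, -0.001, 0.001]
contact_force: [0.1, -1.0, -1.6]
gripper_width: 0.1
grasp_force: 0.0
```

```bash
python3 - <<'E'
from h import *
s=arm.read_state(); print(s["clock"],s["position"],s["contact_force"])
im,d,P=cloud("wrist"); cv2.imwrite("pics/w5.png",im)
p=seg(P,orange(im),95,140,(530,630),(70,300)); print("handle",len(p),rect(p) if len(p) else 0)
im,d,P=cloud("top")
p=seg(P,orange(im),95,140,(530,630),(70,300)); print("handle top",len(p),rect(p) if len(p) else 0)
im2,d2,P2=im,d,P
p=seg(P,yellow(im),130,175,(550,650),(-60,60)); print("bow",len(p),rect(p) if len(p) else 0, p[:,2].max() if len(p) else 0)
E
```

```text
15.1 [570.64983109 183.29443126 269.03863441] [ 0.08375834 -0.99323974 -1.55136399]
handle 1139 (array([569.9, 216.5]), array([58.3, 11.2]), 0.072)
handle top 95 (array([566. , 213.8]), array([52.7, 10.5]), 0.068)
bow 87 (array([584.9,   6.8]), array([10.2, 42.4]), -1.562) 168.0017615596347
```

View pics/w5.png

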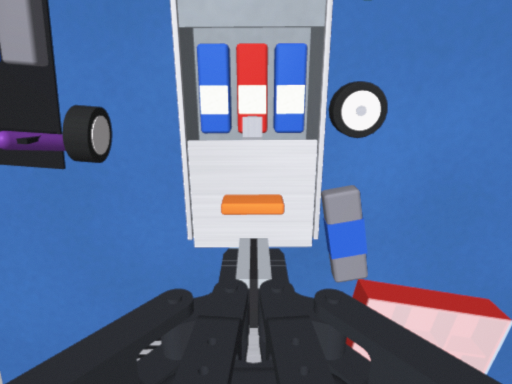

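The wrist view shows the cover fully open: the battery bay is exposed at (252,85), and the handle at (252,205) has travelled 105 mm (112 to 216.5). The bow still stands in place over the lock and the robot is clear, so I'm handing the job in.

```bash
python3 -c "
from bench import arm
print(arm.job_done())"
```

```text
the job is handed in; nothing more can be done
None
```

The job is handed in, though no verdict came back: by camera, the key stands upright in the lock, the cover measured about 105 mm open against its stop, and the robot is clear. The slot angle could be read from the wrist camera, so the key went straight in without feeling back and forth.

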